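Hold the stem stripper at boost

ROBOT

A 6-joint arm with a two-finger parallel gripper is mounted at the origin on the work surface. World frame = base frame: x ahead of the robot, y to its left, z up, the work surface at z = 0. Lengths are in m, angles in rad, forces in N, time in s.
With the tool pointing down it reaches from about 0.275 to 0.75 m from the base axis. Payload 10.2 kg.
Tool frame: the origin (TCP) lies midway between the tips of the shut fingers; the grasp point (between the pads) lies 19 mm behind it (bot.grip_point_offset is the distance from the TCP to the grasp point, in m); z points along the fingers, y is the direction in which the jaws open and shut (so a half turn about z gives the same grasp; the last joint's range is limited). The gripper opens to 85 mm and grips with 20 to 120 N. Pads are 22 mm wide; open, the fingers measure 114 mm over their backs; the gripper's body (76 mm by 85 mm) begins 54 mm behind the grasp point. The pads swing forward as they close: fully open they stand 13 mm farther back than shut.
Start: joints at [-0.223, 0.313, 1.498, -0, 1.331, -0.223], TCP at [0.525, -0, 0.231] pointing down, gripper open.
Joint ranges: [-2.94, 2.94], [-0.97, 2.17], [0.19, 2.56], [-1.23, 4.37], [0.02, 3.11], [-2.88, 2.88]. Speed limits (rad/s): [2.39, 2.39, 3.01, 3.14, 3.14, 3.14].

INTERFACE

Orientations are given as a unit quaternion [x, y, z, w].
In Python, from cell import readout, get_image, bot gives the robot as it stands.
- The arm moves only by the shell command python3 -m creep 'ROWS' [FORCE]. ROWS is a JSON object of lists of equal length, an entry for each row: "gripper": the opening, from 0 (shut) to 1 (fully open); "dp": the shift along the tool's x, y, z in m, a list of three; "turn": the turn, a rotation vector about the tool's x, y, z in degrees, a list of three. A call has 1 to 5 rows; each row shifts and turns the commanded pose from where the row before left it, along the tool's axes as they then stand; what a row does not reach is not made up. A row lasts 1/12 s, in which the tool goes at most 41.7 mm and 7.16 degrees, less where a joint would pass 70% of its speed; a pose out of reach is approached as far as the arm can. A call is refused whole if a number of a shift passes 0.0417 or a number of a turn 7.16, either way. A call with a gripper value outside its range is refused whole. The fingers move at their own pace and stop on an object; FORCE is the grip in N (left out, the last holds). Time passes only in rows, so rows that do not move let the fingers close. It gives the time, the measured TCP pose, the force and the opening at its end, in the units of the state.
- readout.get_state(): the state, without advancing time (a new reading comes with each control period).
- get_image(name): name is "scene" or "side" or "wrist"; returns a dict with "image" (384x512x3 uint8, blue, green, red), "mtx" (3x3 intrinsics, pixels), "rvec" (rotation vector, rad) and "tvec" (3), from world to camera coordinates, as OpenCV has them. Camera axes: x right, y down, z forward; pixel columns grow to the right and rows downward; lengths in m; the calibration is good to about 2 mm. A picture is of the moment at which its call begins. There is no depth.
- bot.job_done(): hands the job in, once; it reports no verdict.
The state is a dict: "time_s": time; "joints": joint angles; "dq": joint speeds; "joint_efforts": joint torques, N m; "ee_pos": TCP position; "tcp_rot": TCP orientation; "wrist_force": force on the tool from outside, world axes, zero at the start; "wrist_torque": the same for the moment, N m; "width": finger opening in m.
Only numpy, scipy, OpenCV 4.12 (cv2) and the standard library are available. Lean on these libraries where they do the work, as an engineer would, in place of code of your own. Each camera call takes 0.05 s, during which the arm holds its last target.

TASK

Clear the stem stripper's drum. With the dial still at off, switch the power on by pulling the round mushroom knob on the console straight out to its stop, where it stays; then turn the bar-shaped dial clockwise past its first and second notches to the third, sprung one (three dots) and hold it there against its spring for at least two seconds. Finish while still holding the dial there, with the knob still out, and leave the snips, vase and ribbon spool where they are.

Things in the scene. Friction and masses are not known exactly. Their poses are not given: they have to be found in the camera images.
- stripper: Fixed bench-top stem stripper. Origin under the centre of its control console (grey box 180 x 300 mm, flat level top 160 mm high); x points away from the operator, y left, z up. Knob at x 0, y +78 mm; dial at x 0, y -62 mm, the only controls. Steel drum housing to its right: y -150 to -490 mm, x -100 (lip -160) to +200 (motor +290) mm, 245 mm high, handle at its right edge to 276 mm.
- knob_head (a point): Centre of the head of the black push-pull mains knob: round upright mushroom, 40 mm in diameter, 22 mm high, free all round. This point is half-way up it, 25 mm above the console top when pushed in; head top 11 mm above the point, underside 11 mm below. It moves straight up when pulled. A collar 6 mm high, 36 mm across, lies on the console under it.
- knob (a joint): Travel of the mains knob in m: 0 = pushed in (off, the start), 0.014 = pulled out to its stop (on). Pulling takes about 9 N at first and fades; past about 0.008 it snaps out by itself and stays out. Pushing it back in takes about 7 N.
- dial_bar (a point): Point on the vertical axis of the black dial, 32 mm above the console top. Its grip is an upright bar 12 mm thick, from 27 mm behind to 23 mm ahead of the axis, top 12 mm above this point, foot 24 mm below, standing on a 44 mm round base and a 60 mm bezel, 8 mm high together. x runs along the bar to its pointed nose (white line on top) and turns with the dial; z up.
- dial (a joint): Turn of the dial in rad, clockwise seen from above: 0 = off (ring mark, the start; nose 0.70 rad left of the console's x), 0.45 first notch (one dot), 0.90 second (two dots), 1.35 third (three dots), 1.40 hard stop. It stays at off, first and second; let go at the third it springs back to the second (near 0.87). Needs about 0.18 N m past the first notch, 0.3 to 0.45 to hold the third.
- spool: Bystander: ribbon spool lying flat on the bench, 72 mm in diameter, 30 mm high; origin under its centre.
- vase: Bystander: white cup-shaped vase, 72 mm across, 110 mm high; origin under its centre.
- snips: Bystander: black-handled snips lying flat, about 170 mm long, 15 mm high; origin under the pivot, blades along +x.

How it is judged:
By the outcome, as a careful person would: the job done as asked, in the order asked, and still so for the second after the job is handed in, while the arm keeps its last pose, push and grip.
It also fails if it takes over 51 s, if anything falls off the work surface, if the arm or the gripper's body presses on something with over 40 N, if the wrist force passes 120 N, or if a joint passes its speed limit or range.

## Working session

There is one attempt and no reset: what is moved stays moved. The work goes in short steps, Python scripts to look and compute and a shell command to move; the robot and the scene stay as the last step left them, time stands still between calls to the robot, and variables do not carry over. Pictures are saved under pics/ and viewed, and the job is handed in when it is done.

```bash
ls; mkdir -p pics
python3 - <<'E'
from cell import readout,get_image,bot
import cv2
s=readout.get_state();print(s)
for n in("scene","side","wrist"):
    d=get_image(n);cv2.imwrite(f"pics/{n}0.png",d["image"]);print(n,d["mtx"],d["rvec"],d["tvec"])
print(bot.grip_point_offset)
E
```

```text
pics
{'time_s': 0.0, 'joints': array([-2.23421786e-01,  3.13438422e-01,  1.49842948e+00,  3.29897519e-05,
        1.33100930e+00, -2.23415787e-01]), 'dq': array([-8.30029607e-05,  6.54686301e-04, -2.73201021e-04, -1.79819878e-03,
       -4.46205728e-04,  2.58574061e-04]), 'joint_efforts': array([-5.78409599e-04, -4.12261176e+01, -2.59742296e+01, -3.58453699e-04,
        4.11797926e-03, -1.23038126e-05]), 'ee_pos': array([5.24745069e-01, 4.27104972e-05, 2.30743866e-01]), 'tcp_rot': array([ 7.07111533e-01,  7.07101737e-01, -3.28686708e-04, -5.52029735e-04]), 'wrist_force': array([-0.12324579,  0.38927261,  0.61456691]), 'wrist_torque': array([-0.02770862,  0.02419215,  0.03777833]), 'width': 0.0851597833334243}
scene [[410.69012028   0.         255.60488291]
 [  0.         410.69012028 186.18576246]
 [  0.           0.           1.        ]] [ 1.49419626  2.12099542 -0.84935941] [-0.03832791 -0.26871164  1.32384254]
side [[397.23838928   0.         251.23801477]
 [  0.         397.23838928 190.9277417 ]
 [  0.           0.           1.        ]] [ 0.43621029 -2.78865557  1.13680813] [0.48284854 0.05841776 1.02721244]
wrist [[305.65186866   0.         255.84207062]
 [  0.         305.65186866 187.40534812]
 [  0.           0.           1.        ]] [-2.82170333e+00  6.27862234e-04  7.28629092e-04] [-0.52301617 -0.0401172   0.38073394]
0.0187
```

View pics/scene0.png

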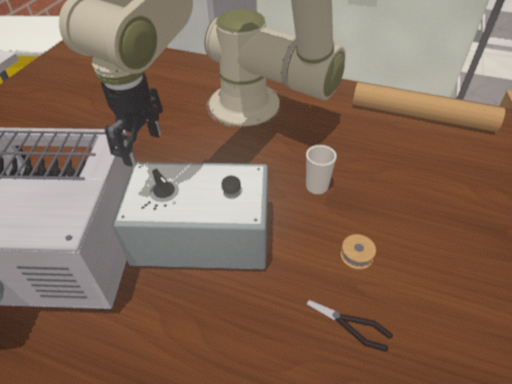

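View pics/side0.png

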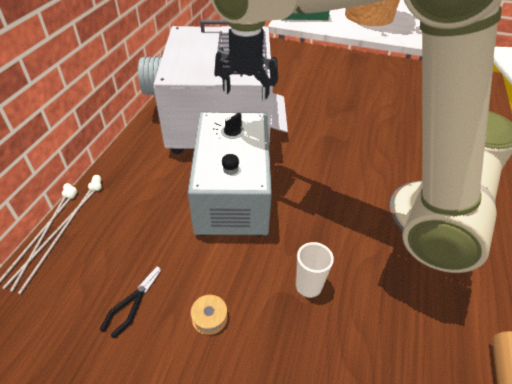

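View pics/wrist0.png

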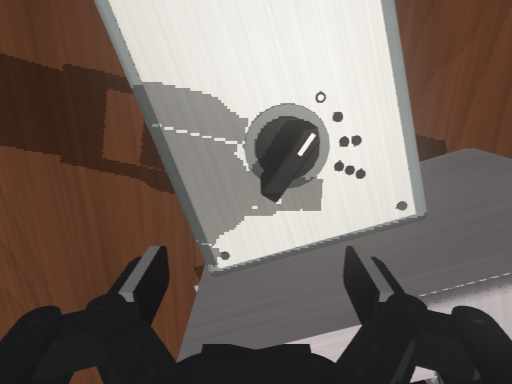

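The scene picture shows the console with the knob at about (231,186) and the dial at (163,188). The side picture has the knob at (230,162) and the dial at (233,124). The wrist picture has the dial bezel near (288,145), with the nose pointing at the ring mark (320,97). Next I'll measure these.

```bash
cat > h.py <<'E'
import numpy as np,cv2
from cell import readout,get_image,bot
def cam(d):
    R=cv2.Rodrigues(np.array(d["rvec"],float))[0];t=np.array(d["tvec"],float).ravel();return np.array(d["mtx"]),R,t
def ray(d,uv):
    K,R,t=cam(d);v=R.T@np.linalg.inv(K)@np.array([uv[0],uv[1],1.]);return -R.T@t,v
def plane(d,uv,z):
    o,v=ray(d,uv);return o+v*(z-o[2])/v[2]
def tri(obs):
    A=np.zeros((3,3));b=np.zeros(3)
    for d,uv in obs:
        o,v=ray(d,uv);v/=np.linalg.norm(v);P=np.eye(3)-np.outer(v,v);A+=P;b+=P@o
    p=np.linalg.solve(A,b);return p,[np.linalg.norm((np.eye(3)-np.outer(v/np.linalg.norm(v),v/np.linalg.norm(v)))@(p-o)) for o,v in [ray(*x) for x in obs]]
def proj(d,p):
    return cv2.projectPoints(np.array([p],float),np.array(d["rvec"],float),np.array(d["tvec"],float),np.array(d["mtx"]),None)[0].ravel()
def blobs(d,box,thr=60,mn=20):
    x0,y0,x1,y1=box;g=d["image"][y0:y1,x0:x1].max(2);m=(g<thr).astype(np.uint8)
    n,l,s,c=cv2.connectedComponentsWithStats(m);return [(c[i]+[x0,y0],s[i]+[x0,y0,0,0,0]) for i in range(1,n) if s[i][4]>=mn]
E
python3 - <<'E'
from h import *
D={n:get_image(n) for n in("scene","side","wrist")}
for n,b in(("scene",(205,165,255,210)),("side",(210,145,255,180))):
    for q in blobs(D[n],b,75): print(n,q[0].round(1),q[1])
# console top mask corners
for n,box in(("scene",(110,150,280,235)),("side",(185,105,280,200))):
    x0,y0,x1,y1=box;im=D[n]["image"][y0:y1,x0:x1];
    cv2.imwrite(f"pics/{n}_z.png",cv2.resize(im,None,fx=4,fy=4,interpolation=cv2.INTER_CUBIC))
cv2.imwrite("pics/wrist_z.png",cv2.resize(D["wrist"]["image"][80:280,190:430],None,fx=3,fy=3))
E
```

```text
side [230. 162.] [222 155  16  15 204]
```

View pics/scene_z.png

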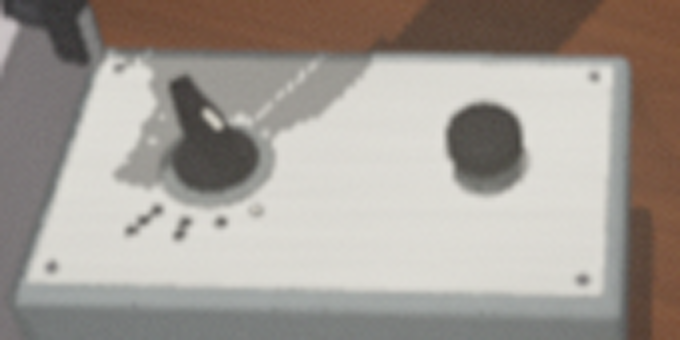

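View pics/side_z.png

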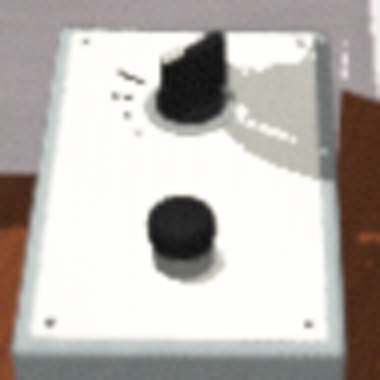

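View pics/wrist_z.png

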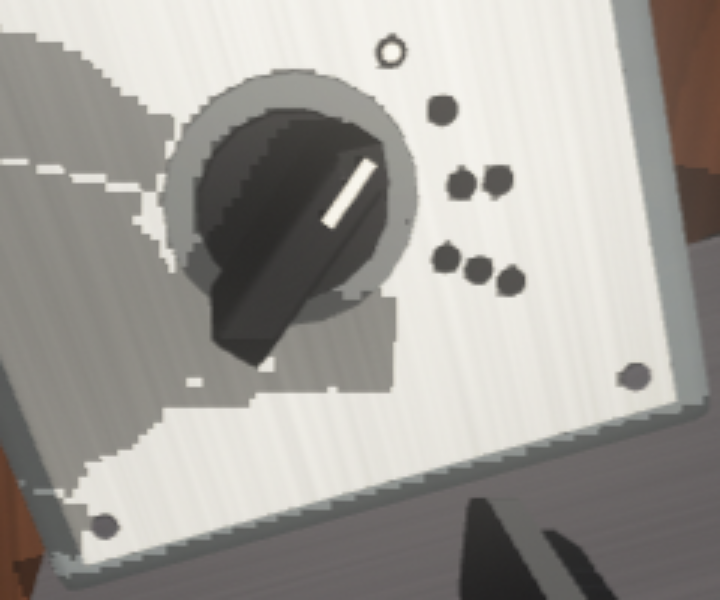

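Run:
```python
from h import *
D={n:get_image(n) for n in("scene","side","wrist")}
S=lambda n,p:{"scene":np.array(p)/4+[110,150],"side":np.array(p)/4+[185,105],"wrist":np.array(p)/3+[190,80]}[n]
# screws: A=far-right(+x,-y) B=far-left C=near-left Dn=near-right
obs={"scene":dict(A=(52,267),B=(583,280),C=(594,76),E=(120,68)),"side":dict(A=(86,42),E=(301,44),B=(50,323),C=(308,323)),"wrist":dict(E=(104,526),A=(635,376))}
P={}
for n in obs:
    for k,v in obs[n].items():
        p=plane(D[n],S(n,v)-.0,0.161);P.setdefault(k,[]).append(p);print(n,k,p.round(4))
M={k:np.mean(v,0) for k,v in P.items()}
c=sum(M.values())/4
yv=(M["B"]-M["A"]+M["C"]-M["E"]);xv=(M["A"]-M["E"]+M["B"]-M["C"])
print("c",c,"yaw from y",np.arctan2(-yv[0],yv[1]),"x",np.arctan2(xv[1],xv[0]))
print("knob tri",tri([(D["scene"],S("scene",(484,140))),(D["side"],S("side",(182,229)))]))
print("bezel wrist",plane(D["wrist"],S("wrist",(290,196)),.166))
print("bezel scene",plane(D["scene"],S("scene",(216,162)),.165),"side",plane(D["side"],S("side",(190,103)),.165))
yaw=.5*(np.arctan2(-yv[0],yv[1])+np.arctan2(xv[1],xv[0]))
R=np.array([[np.cos(yaw),-np.sin(yaw)],[np.sin(yaw),np.cos(yaw)]])
print("pred knob",c[:2]+R@[0,.078],"dial",c[:2]+R@[0,-.062])
a=plane(D["wrist"],S("wrist",(328,222)),.204);b=plane(D["wrist"],S("wrist",(369,164)),.204);print("line",a,b,np.arctan2(*(b-a)[[1,0]])-yaw)
for k,v in P.items(): print(k,(R.T@(M[k]-c)[:2]).round(4))
```

```text
scene A [ 0.6349 -0.0007  0.161 ]
scene B [0.5567 0.2466 0.161 ]
scene C [0.4234 0.2044 0.161 ]
scene E [ 0.5023 -0.0421  0.161 ]
side A [ 0.6316 -0.0012  0.161 ]
side E [ 0.498  -0.0442  0.161 ]
side B [0.5533 0.2459 0.161 ]
side C [0.4211 0.2021 0.161 ]
wrist E [ 0.4986 -0.0461  0.161 ]
wrist A [ 0.6327 -0.0035  0.161 ]
c [0.52748167 0.10088641 0.161     ] yaw from y 0.30401735651146333 x 0.3101658300106749
knob tri (array([0.50330568, 0.17394651, 0.18120269]), [np.float64(0.0007366605185750129), np.float64(0.0007366605185749981)])
bezel wrist [0.54451989 0.04274878 0.166     ]
bezel scene [0.54973838 0.04388401 0.165     ] side [0.54406104 0.04359853 0.165     ]
pred knob [0.50390324 0.17523732] dial [0.5462235  0.04178697]
line [0.54796981 0.04484773 0.204     ] [0.55507206 0.05575161 0.204     ] 0.6863808675336489
A [ 0.0696 -0.1298]
B [0.0702 0.1302]
C [-0.0694  0.1294]
E [-0.0704 -0.1298]
```

Two-view checks agree. The screws form a 140 x 260 mm rectangle with a yaw of 0.307, the knob is at (0.504, 0.175), the dial at (0.546, 0.042), and the nose is at 0.69 rad. First I'll move above the knob.

```bash
python3 -m creep '{"gripper":[1,1,1,1,1],"dp":[[0.035,-0.0042,0],[0.035,-0.0042,0],[0.035,-0.0042,0],[0.035,-0.0042,0],[0.035,-0.0042,0]],"turn":[[0,0,0],[0,0,0],[0,0,0],[0,0,0],[0,0,0]]}' 60
python3 -m creep '{"gripper":[1,1],"dp":[[0,0,0],[0,0,0]],"turn":[[0,0,0],[0,0,0]]}'
python3 - <<'E'
from h import *
D={n:get_image(n) for n in("scene","side","wrist")}
for n in("wrist",):cv2.imwrite(f"pics/{n}1.png",D[n]["image"])
print(readout.get_state()["joints"])
print(proj(D["wrist"],[.5038,.1748,.196]))
E
```

```text
time_s: 0.87
ee_pos: [0.5036, 0.1766, 0.2314]
tcp_rot: [0.707, 0.707, 0.0, 0.0]
wrist_force: [0.9, -0.8, 0.3]
width: 0.0858
time_s: 1.03
ee_pos: [0.5036, 0.1763, 0.2312]
tcp_rot: [0.706, 0.708, -0.0, 0.0]
wrist_force: [-0.5, -0.9, 0.1]
width: 0.0853
[ 1.12837113e-01  3.31642839e-01  1.47220312e+00 -2.11413192e-04
  1.33786918e+00  1.13912194e-01]
[257.93357644 220.13690144]
```

View pics/wrist1.png

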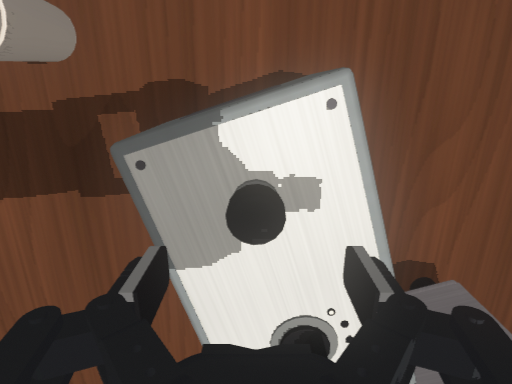

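The wrist view shows the knob head centred at about (257,215), midway between the jaws at (166..346). I'm descending 62 mm, leaving the TCP 9 mm above the console.

```bash
python3 -m creep '{"gripper":[1,1,1,1,1],"dp":[[0,0,0.016],[0,0,0.016],[0,0,0.016],[0,0,0.014],[0,0,0]],"turn":[[0,0,0],[0,0,0],[0,0,0],[0,0,0],[0,0,0]]}' 60
python3 -m creep '{"gripper":[0.3,0.3,0.3,0.3,0.3],"dp":[[0,0,0],[0,0,0],[0,0,0],[0,0,0],[0,0,0]],"turn":[[0,0,0],[0,0,0],[0,0,0],[0,0,0],[0,0,0]]}' 60
python3 -m creep '{"gripper":[0.2,0.2,0.2,0.2,0.2],"dp":[[0,0,0],[0,0,0],[0,0,0],[0,0,0],[0,0,0]],"turn":[[0,0,0],[0,0,0],[0,0,0],[0,0,0],[0,0,0]]}' 60
python3 - <<'E'
from h import *
D={n:get_image(n) for n in("side","wrist")}
cv2.imwrite("pics/c2.png",np.vstack([cv2.resize(D["side"]["image"][90:210,170:290],(300,300)),cv2.resize(D["wrist"]["image"],(400,300))[:,:300]]))
E
```

```text
time_s: 1.6
ee_pos: [0.5031, 0.1737, 0.1668]
tcp_rot: [0.708, 0.706, -0.002, -0.001]
wrist_force: [-0.2, -0.1, -1.4]
width: 0.0851
time_s: 2.02
ee_pos: [0.5039, 0.1749, 0.1705]
tcp_rot: [0.707, 0.707, 0.0, 0.0]
wrist_force: [-4.7, -0.6, 6.4]
width: 0.038
time_s: 2.43
ee_pos: [0.5039, 0.1749, 0.1705]
tcp_rot: [0.707, 0.707, 0.0, 0.0]
wrist_force: [-5.1, -1.4, 6.2]
width: 0.0383
```

View pics/c2.png

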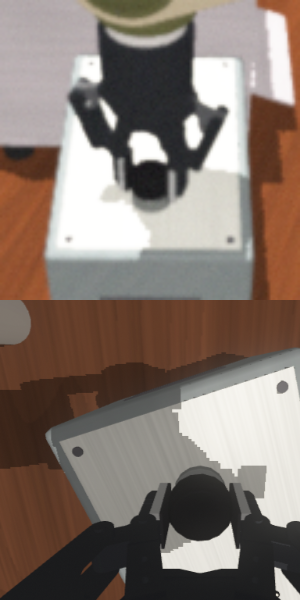

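Both pads are on the head, with a width of 38 mm. Pulling now.

```bash
python3 -m creep '{"gripper":[0.2,0.2,0.2,0.2,0.2],"dp":[[0,0,-0.003],[0,0,-0.003],[0,0,-0.003],[0,0,-0.003],[0,0,-0.003]],"turn":[[0,0,0],[0,0,0],[0,0,0],[0,0,0],[0,0,0]]}' 60
python3 -m creep '{"gripper":[0.2,0.2],"dp":[[0,0,0],[0,0,0]],"turn":[[0,0,0],[0,0,0]]}' 60
```

```text
time_s: 2.95
ee_pos: [0.5038, 0.1749, 0.1835]
tcp_rot: [0.707, 0.707, -0.001, -0.0]
wrist_force: [3.6, -0.8, -12.4]
width: 0.0382
time_s: 3.12
ee_pos: [0.5039, 0.1749, 0.1846]
tcp_rot: [0.707, 0.707, -0.0, 0.0]
wrist_force: [-0.7, -1.8, -4.8]
width: 0.0384
```

```bash
python3 -m creep '{"gripper":[0.2,0.2,0.2],"dp":[[0,0,-0.002],[0,0,0],[0,0,0]],"turn":[[0,0,0],[0,0,0],[0,0,0]]}' 60
```

```text
time_s: 3.37
ee_pos: [0.5038, 0.1748, 0.1847]
tcp_rot: [0.707, 0.707, -0.001, -0.001]
wrist_force: [6.2, -0.7, -21.5]
width: 0.0379
```

The TCP stops at 0.1847 while the force rises to 21 N, so the knob is at its stop. Releasing and lifting.

```bash
python3 -m creep '{"gripper":[1,1,1,1,1],"dp":[[0,0,0],[0,0,0],[0,0,0],[0,0,0],[0,0,0]],"turn":[[0,0,0],[0,0,0],[0,0,0],[0,0,0],[0,0,0]]}' 60
python3 -m creep '{"gripper":[1,1,1,1,1],"dp":[[0,0,-0.016],[0,0,-0.016],[0,0,-0.016],[0,0,-0.012],[0,0,0]],"turn":[[0,0,0],[0,0,0],[0,0,0],[0,0,0],[0,0,0]]}' 60
python3 - <<'E'
from h import *
D={n:get_image(n) for n in("side","wrist")}
cv2.imwrite("pics/c3.png",np.hstack([cv2.resize(D["side"]["image"][100:200,180:290],(440,400)),cv2.resize(D["wrist"]["image"],(340,400))]))
for z in(.185,.199):print(z,proj(D["side"],[.5038,.1748,z]))
print([(q[0].round(1),q[1]) for q in blobs(D["side"],(210,140,255,180),75)])
E
```

```text
time_s: 3.78
ee_pos: [0.5042, 0.1751, 0.1871]
tcp_rot: [0.707, 0.707, 0.001, 0.0]
wrist_force: [0.2, -0.6, -0.5]
width: 0.0853
time_s: 4.2
ee_pos: [0.5049, 0.1752, 0.249]
tcp_rot: [0.707, 0.707, 0.002, 0.002]
wrist_force: [-0.3, -0.4, 0.4]
width: 0.0855
0.185 [229.93413771 161.43372716]
0.199 [229.7937395  156.62005422]
[(array([229.6, 156.9]), array([222, 150,  16,  15, 202]))]
```

View pics/c3.png

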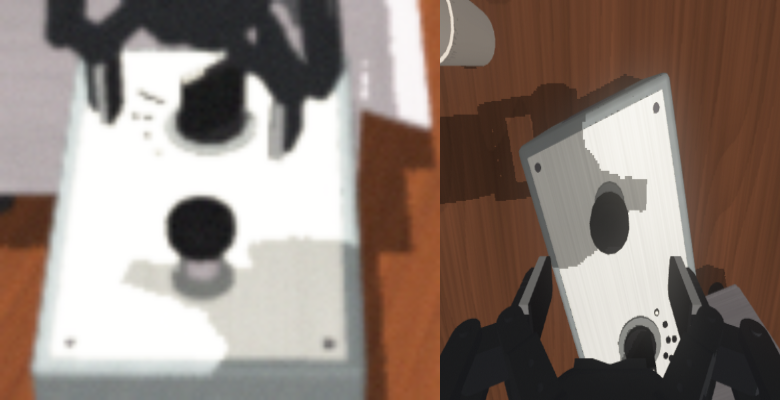

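The knob is out and stays: side blob at row 156.9 against 156.6 predicted for 14 mm. Next I move over the dial, then turn 32.3° so the jaws straddle the bar.

```bash
python3 -m creep '{"gripper":[1,1,1,1,1],"dp":[[-0.0333,0.0103,0],[-0.0333,0.0103,0],[-0.0333,0.0103,0],[-0.0333,0.0103,0],[0,0,0]],"turn":[[0,0,0],[0,0,0],[0,0,0],[0,0,0],[0,0,0]]}' 60
python3 -m creep '{"gripper":[1,1,1,1,1],"dp":[[0,0,0],[0,0,0],[0,0,0],[0,0,0],[0,0,0]],"turn":[[0,0,6.45],[0,0,6.45],[0,0,6.45],[0,0,6.45],[0,0,6.45]]}' 60
python3 -m creep '{"gripper":[1,1],"dp":[[0,0,0],[0,0,0]],"turn":[[0,0,0],[0,0,0]]}' 60
python3 - <<'E'
from h import *
from scipy.spatial.transform import Rotation as Ro
D={n:get_image(n) for n in("scene","wrist")}
cv2.imwrite("pics/c4.png",np.hstack([D["wrist"]["image"]]))
cv2.imwrite("pics/c4s.png",cv2.resize(D["scene"]["image"][110:250,60:280],None,fx=3,fy=3))
s=readout.get_state();R=Ro.from_quat(s["tcp_rot"]).as_matrix()
print(s["joints"],s["ee_pos"],"jaw yaw",np.arctan2(R[1,1],R[0,1]))
a=np.array([.546,.042,.204]);u=np.array([np.cos(1.007),np.sin(1.007),0])
for k in(-.027,0,.023):print(proj(D["wrist"],a+k*u))
E
```

```text
time_s: 4.72
ee_pos: [0.5461, 0.0369, 0.2447]
tcp_rot: [0.709, 0.705, -0.001, -0.0]
wrist_force: [0.3, -0.5, 0.0]
width: 0.0854
time_s: 5.13
ee_pos: [0.5448, 0.042, 0.2452]
tcp_rot: [0.877, 0.48, -0.001, -0.001]
wrist_force: [-0.3, -0.1, 0.3]
width: 0.0854
time_s: 5.3
ee_pos: [0.545, 0.042, 0.2455]
tcp_rot: [0.875, 0.484, -0.0, -0.0]
wrist_force: [0.6, 0.2, 0.2]
width: 0.0858
[-1.37655806e-01  3.51256808e-01  1.40658728e+00  2.93961749e-05
  1.38447991e+00  4.22063349e-01] [0.54505048 0.04191121 0.24586285] jaw yaw -0.5597247042514223
[259.34391832 250.78109317]
[259.65967777 214.38249567]
[259.95057551 180.84978647]
```

View pics/c4.png

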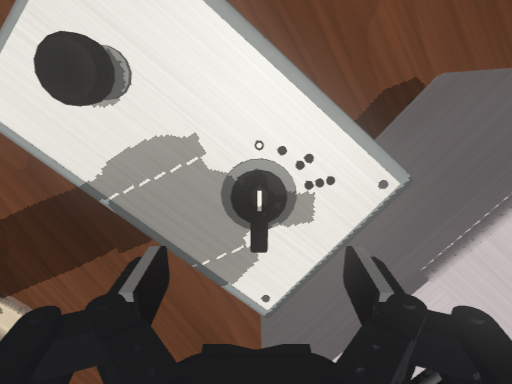

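View pics/c4s.png

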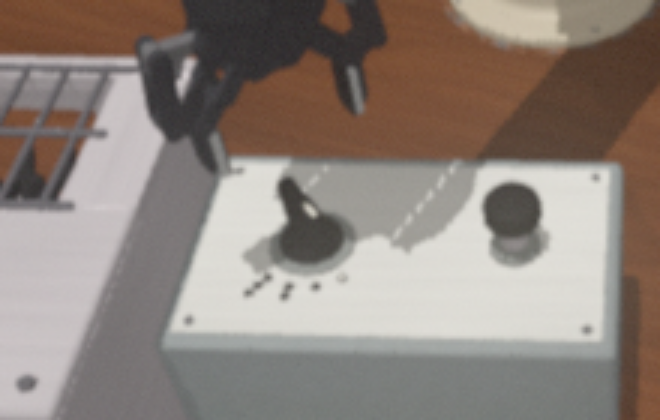

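The bar is aligned: column 259, tail end at row 250 as predicted. Descending to 6-8 mm above the bezel and gripping.

```bash
python3 -m creep '{"gripper":[1,1,1,1,1],"dp":[[0,0.001,0.0145],[0,0,0.0145],[0,0,0.0145],[0,0,0.0145],[0,0,0.0125]],"turn":[[0,0,0],[0,0,0],[0,0,0],[0,0,0],[0,0,0]]}' 60
python3 -m creep '{"gripper":[0.5,0.5,0.5,0.3,0.3],"dp":[[0,0,0],[0,0,0],[0,0,0],[0,0,0],[0,0,0]],"turn":[[0,0,0],[0,0,0],[0,0,0],[0,0,0],[0,0,0]]}' 60
python3 -m creep '{"gripper":[0.1,0,0,0,0],"dp":[[0,0,0],[0,0,0],[0,0,0],[0,0,0],[0,0,0]],"turn":[[0,0,0],[0,0,0],[0,0,0],[0,0,0],[0,0,0]]}' 90
python3 - <<'E'
from h import *
D={n:get_image(n) for n in("scene","wrist")}
cv2.imwrite("pics/c5.png",np.hstack([cv2.resize(D["scene"]["image"][130:230,90:220],(390,300)),cv2.resize(D["wrist"]["image"],(400,300))]))
E
```

```text
time_s: 5.82
ee_pos: [0.5458, 0.0413, 0.1746]
tcp_rot: [0.875, 0.484, -0.0, -0.0]
wrist_force: [-0.0, 0.3, -0.7]
width: 0.0859
time_s: 6.23
ee_pos: [0.5463, 0.0412, 0.1766]
tcp_rot: [0.876, 0.483, 0.001, 0.0]
wrist_force: [0.1, -0.1, -0.3]
width: 0.0265
time_s: 6.65
ee_pos: [0.5466, 0.041, 0.1765]
tcp_rot: [0.876, 0.483, 0.001, 0.001]
wrist_force: [0.9, -2.5, 5.4]
width: 0.0106
```

View pics/c5.png

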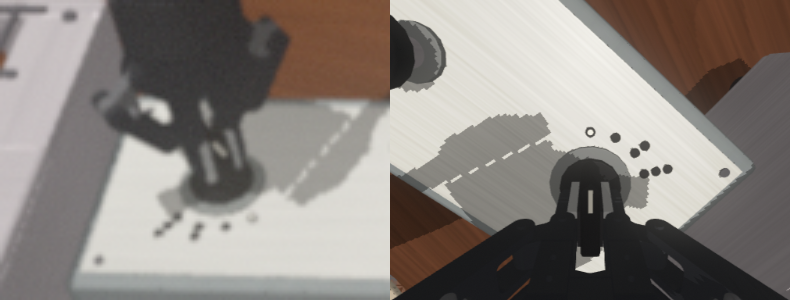

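The pads straddle the bar, with a width of 10.6 mm. Turning clockwise in steps.

```bash
python3 -m creep '{"gripper":[0,0,0,0,0],"dp":[[0,0,0],[0,0,0],[0,0,0],[0,0,0],[0,0,0]],"turn":[[0,0,5],[0,0,5],[0,0,5],[0,0,5],[0,0,5]]}' 100
python3 -m creep '{"gripper":[0,0,0,0,0],"dp":[[0,0,0],[0,0,0],[0,0,0],[0,0,0],[0,0,0]],"turn":[[0,0,5],[0,0,5],[0,0,5],[0,0,5],[0,0,5]]}' 100
python3 - <<'E'
from h import *
from scipy.spatial.transform import Rotation as Ro
s=readout.get_state();R=Ro.from_quat(s["tcp_rot"]).as_matrix()
print(s["joints"],s["wrist_torque"],s["wrist_force"],"turned",-.564-np.arctan2(R[1,1],R[0,1]))
D={n:get_image(n) for n in("scene","wrist")}
cv2.imwrite("pics/c6.png",np.hstack([cv2.resize(D["scene"]["image"][130:230,90:220],(390,300)),cv2.resize(D["wrist"]["image"],(400,300))]))
E
```

```text
time_s: 7.17
ee_pos: [0.5468, 0.0408, 0.1766]
tcp_rot: [0.959, 0.282, 0.001, 0.001]
wrist_force: [3.9, -3.5, 4.7]
width: 0.0102
time_s: 7.58
ee_pos: [0.547, 0.0405, 0.1766]
tcp_rot: [0.998, 0.068, 0.001, 0.002]
wrist_force: [4.3, -4.9, 4.1]
width: 0.0106
[-0.13861133  0.40958729  1.50851938 -0.0025435   1.21992543  1.29742069] [-0.79089935 -0.67759742  2.23927636] [ 4.29571273 -4.94162632  4.06498043] turned 0.8711665719791893
```

View pics/c6.png

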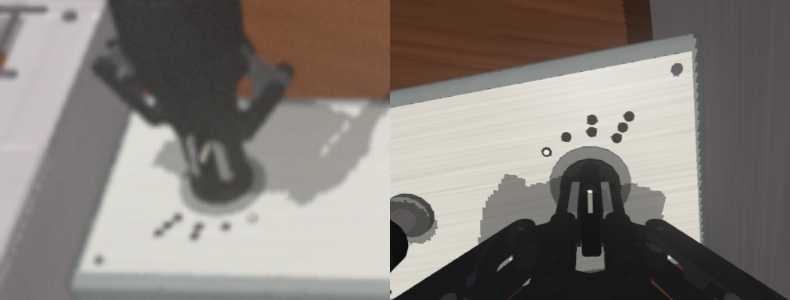

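The white line points at the two dots, and the tool has turned 0.87 rad. Next is the sprung third notch.

```bash
python3 -m creep '{"gripper":[0,0,0,0,0],"dp":[[0,0,0],[0,0,0],[0,0,0],[0,0,0],[0,0,0]],"turn":[[0,0,5],[0,0,5],[0,0,5],[0,0,5],[0,0,5]]}' 110
python3 -m creep '{"gripper":[0,0,0],"dp":[[0,0,0],[0,0,0],[0,0,0]],"turn":[[0,0,3.5],[0,0,0],[0,0,0]]}' 110
python3 - <<'E'
from h import *
from scipy.spatial.transform import Rotation as Ro
s=readout.get_state();R=Ro.from_quat(s["tcp_rot"]).as_matrix()
print(s["joints"],s["wrist_torque"],s["wrist_force"],"turned",-.564-np.arctan2(R[1,1],R[0,1]))
D={n:get_image(n) for n in("scene","wrist")}
cv2.imwrite("pics/c7.png",D["wrist"]["image"])
cv2.imwrite("pics/c7z.png",cv2.resize(D["wrist"]["image"][120:340,180:340],None,fx=3.5,fy=2.7))
E
```

```text
time_s: 8.1
ee_pos: [0.547, 0.0401, 0.1767]
tcp_rot: [0.989, -0.15, 0.002, 0.002]
wrist_force: [4.0, -7.1, 5.5]
width: 0.0105
time_s: 8.35
ee_pos: [0.547, 0.0401, 0.1766]
tcp_rot: [0.984, -0.18, 0.002, 0.001]
wrist_force: [4.1, -7.1, 5.1]
width: 0.0103
[-0.13944987  0.40961845  1.50854707 -0.00250949  1.22006725  1.79365649] [-1.07459095 -0.57059222  0.44098899] [ 4.06173019 -7.13749903  5.10187251] turned 1.3682510657606466
```

View pics/c7.png

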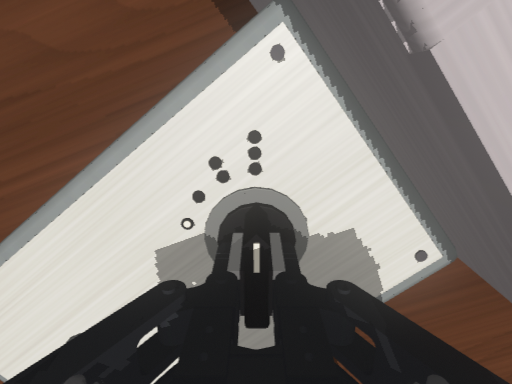

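View pics/c7z.png

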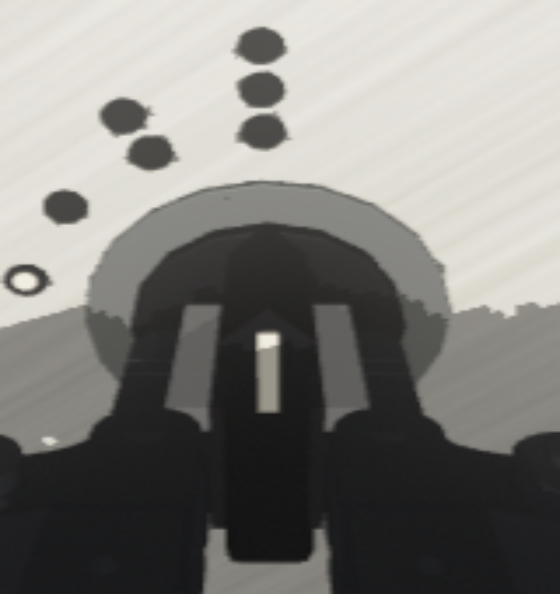

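The bar's white line (256,258) points at the three dots, which line up at column 255. The tool has turned 1.368 rad and the axial torque is 0.44 N m, as expected for the third notch. Holding for more than 2 s.

```bash
python3 -m creep '{"gripper":[0,0,0,0,0],"dp":[[0,0,0],[0,0,0],[0,0,0],[0,0,0],[0,0,0]],"turn":[[0,0,0],[0,0,0],[0,0,0],[0,0,0],[0,0,0]]}' 110
python3 -m creep '{"gripper":[0,0,0,0,0],"dp":[[0,0,0],[0,0,0],[0,0,0],[0,0,0],[0,0,0]],"turn":[[0,0,0],[0,0,0],[0,0,0],[0,0,0],[0,0,0]]}' 110
python3 -m creep '{"gripper":[0,0,0,0,0],"dp":[[0,0,0],[0,0,0],[0,0,0],[0,0,0],[0,0,0]],"turn":[[0,0,0],[0,0,0],[0,0,0],[0,0,0],[0,0,0]]}' 110
python3 -m creep '{"gripper":[0,0,0,0,0],"dp":[[0,0,0],[0,0,0],[0,0,0],[0,0,0],[0,0,0]],"turn":[[0,0,0],[0,0,0],[0,0,0],[0,0,0],[0,0,0]]}' 110
python3 -m creep '{"gripper":[0,0,0,0,0],"dp":[[0,0,0],[0,0,0],[0,0,0],[0,0,0],[0,0,0]],"turn":[[0,0,0],[0,0,0],[0,0,0],[0,0,0],[0,0,0]]}' 110
python3 -m creep '{"gripper":[0,0,0,0,0],"dp":[[0,0,0],[0,0,0],[0,0,0],[0,0,0],[0,0,0]],"turn":[[0,0,0],[0,0,0],[0,0,0],[0,0,0],[0,0,0]]}' 110
python3 -m creep '{"gripper":[0,0,0,0,0],"dp":[[0,0,0],[0,0,0],[0,0,0],[0,0,0],[0,0,0]],"turn":[[0,0,0],[0,0,0],[0,0,0],[0,0,0],[0,0,0]]}' 110
python3 - <<'E'
from h import *
s=readout.get_state();print(s["joints"],s["wrist_torque"],s["wrist_force"])
D={n:get_image(n) for n in("side","wrist","scene")}
print([(q[0].round(1),q[1]) for q in blobs(D["side"],(210,140,255,180),75)])
cv2.imwrite("pics/c8.png",np.hstack([cv2.resize(D[n]["image"],(260,195)) if n!="side" else cv2.resize(D[n]["image"][90:200,170:300],(260,195)) for n in("side","wrist","scene")]))
E
```

```text
time_s: 8.87
ee_pos: [0.547, 0.0401, 0.1766]
tcp_rot: [0.984, -0.18, 0.002, 0.001]
wrist_force: [3.2, -7.9, 4.8]
width: 0.01
time_s: 9.28
ee_pos: [0.547, 0.0401, 0.1766]
tcp_rot: [0.984, -0.18, 0.002, 0.001]
wrist_force: [3.6, -7.6, 4.3]
width: 0.01
time_s: 9.7
ee_pos: [0.547, 0.0401, 0.1766]
tcp_rot: [0.984, -0.18, 0.002, 0.001]
wrist_force: [3.5, -6.6, 3.7]
width: 0.0102
time_s: 10.12
ee_pos: [0.547, 0.0401, 0.1766]
tcp_rot: [0.984, -0.18, 0.002, 0.001]
wrist_force: [3.6, -7.0, 4.0]
width: 0.0104
time_s: 10.53
ee_pos: [0.547, 0.0401, 0.1766]
tcp_rot: [0.984, -0.18, 0.002, 0.001]
wrist_force: [3.4, -6.6, 3.3]
width: 0.0103
time_s: 10.95
ee_pos: [0.547, 0.04, 0.1766]
tcp_rot: [0.984, -0.18, 0.002, 0.001]
wrist_force: [3.1, -6.6, 4.8]
width: 0.0102
time_s: 11.37
ee_pos: [0.547, 0.0401, 0.1766]
tcp_rot: [0.984, -0.18, 0.002, 0.001]
wrist_force: [3.6, -6.8, 4.4]
width: 0.01
[-0.13954875  0.40964462  1.50856379 -0.00221921  1.22009597  1.7936181 ] [-1.05722884 -0.5513668   0.35225762] [ 3.58674559 -6.78764539  4.39288341]
[(array([229.8, 156.7]), array([222, 149,  16,  16, 208]))]
```

View pics/c8.png

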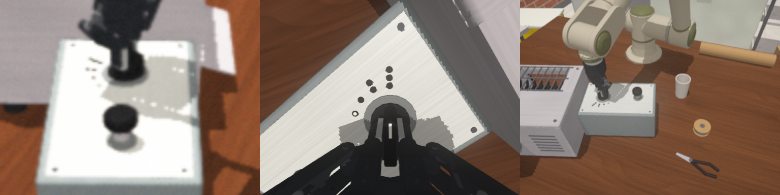

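Everything held for 3 s. The knob is still out (row 156.7), the dial is at three dots, and the bystanders look unmoved.

```bash
python3 -c "
from cell import bot
print(bot.job_done())"
```

```text
the job is handed in; nothing more can be done
None
```

The job is handed in at about 11.5 s of the 51 s allowed, with the arm still holding the dial at the third notch and the knob out. `bot.job_done()` gives no verdict, so the results below are from my own checks.

- **Knob:** I pulled it straight up about 14 mm with the dial at off. At the stop it rose no further while the pull grew to about 21 N. After release the side camera put it at row 156.7, against 156.6 expected for fully out, and it was still there at the end.
- **Dial:** I turned it clockwise past the first and second notches to the third. The tool turned about 1.37 rad and the white line pointed at the three dots. I held it there about 3 s, with the torque at 0.35–0.44 N m and no sign of slipping.
- **Forces and bystanders:** The wrist force readings never passed about 25 N. The snips, vase and ribbon spool look unmoved in the last picture; I judged this by eye and did not measure it.

Position estimates from the different cameras differed by up to about 6 mm for the dial and 4 mm for the knob height. The line on the bar measured 0.69 rad at the start, against the 0.70 given. No check failed.

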